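# Test the bench supply's trip and pull its surge cassette

## Robot

A 6-joint arm with a two-finger parallel gripper is mounted at the origin on the work surface. World frame = base frame: x ahead of the robot, y to its left, z up, the work surface at z = 0. Lengths are in m, angles in rad, forces in N, time in s.
With the tool pointing down it reaches from about 0.375 to 0.975 m from the base axis. Payload 3.8 kg.
Tool frame: the origin (TCP) lies midway between the tips of the shut fingers; the grasp point (between the pads) lies 19 mm behind it; x points along the fingers, y is the direction in which the jaws open and shut, and the axes are right-handed (so a half turn about x gives the same grasp; the last joint's range is limited). The gripper opens to 88 mm and grips with 3 to 60 N. Pads are 18 mm wide; open, the fingers measure 123 mm over their backs; the gripper's body (75 mm by 187 mm) begins 45 mm behind the grasp point.
Start: joints at [-1.145, 0.264, 1.604, -0, 1.274, -0.037], TCP at [0.301, -0.604, 0.239] pointing down, gripper open.
Joint ranges: [-2.63, 2.63], [-0.94, 2.18], [0.31, 2.57], [-1.31, 4.45], [0, 2.66], [-2.55, 2.55]. Speed limits (rad/s): [2.57, 2.57, 3.14, 3.14, 3.14, 3.14].

## Interface

Orientations are given as a rotation vector (axis times angle).
In Python, from cell import manip, inverse_kinematics, cams, order gives the robot as it stands. Calls block until the motion is done:
- manip.move_pose(position, orientation): joint-space move of the TCP to a pose.
- manip.move_linear(position, rate=0.15, rot=None): straight line of the TCP; rot=None keeps the orientation; rate is the mean speed in m/s.
- manip.set_joints(angles): joint-space move.
- manip.set_gripper(opening, force=None): finger opening in m; force is the grip in N (None keeps the last); returns when the fingers have stopped.
- manip.dwell(seconds).
- inverse_kinematics(position, orientation): joint angles nearest the present ones, or None.
- manip.state(): the state.
- cams.capture(name): name is "scene" or "top" or "wrist"; returns a dict with "image" (420x560x3 uint8, blue, green, red), "z_map" (420x560 float32, m along the optical axis (not along the pixel's ray), 0 where there is no reading), "intrinsics" (3x3 intrinsics, pixels), "k1" (the pictures are not rectified: a ray, as slopes to the right and down, at radius r is drawn at 1 + k1 r^2 times it, then the intrinsics apply), "position" and "orientation" of the camera in the world; the wrist camera has in their place "T_tool_cam" (4x4, takes a point from camera to tool coordinates, whose origin is the TCP and whose axes are the tool frame's). Camera axes: x right, y down, z forward; pixel columns grow to the right and rows downward; lengths in m; the calibration is good to about 2 mm. A picture is of the moment at which its call begins: read the wrist's pose just before it.
A pose or a line that the arm cannot do raises manip.IKError and nothing moves.
- order.close_job(): hands the job in, once; it reports no verdict.
The state is a dict: "clock": time; "joint_pos": joint angles; "joint_velocities": joint speeds; "tau": joint torques, N m; "tool_pos": TCP position; "tcp_rot": TCP orientation; "contact_force": force on the tool from outside, world axes, zero at the start; "moment": the same for the moment, N m; "gripper_width": finger opening in m.
Only numpy, scipy, OpenCV 4.12 (cv2) and the standard library are available. Lean on these libraries where they do the work, as an engineer would, in place of code of your own. Each camera call takes 0.05 s, during which the arm holds its last target. There are 200 camera calls.

## Task

Do the monthly check of the laboratory bench's power supply: press the test button on the trip box fully down so that its lever drops, let the button go and lift the lever back up until it stays. Then pinch the two side catches of the surge cassette together, draw it upright out of its holder and finish while holding it still by the pinched catches, at least 10 cm above where it sat. Leave the other things on the bench where they are.

Things in the scene. Friction and masses are not known exactly. Their poses are not given: they have to be found in the camera images.
- trip_box: white flat-topped trip box, 120 x 120 mm, 45 mm high, fixed to the bench; origin centre of its underside, z up, its front is -x. On its top stand a round push button (left when seen from the front, at x -15, y +30 mm) and a lever (at y -26 mm)
- button_top (a point): centre of the top face of the test button: round grey cap 22 mm across, standing 10 mm above the box top when out; pressed straight down
- test_button (a joint): test button travel in m: 0 out, 0.006 fully down. A spring pushes it out (1.4 N at first, 3.5 N fully down, up to about 1 N more from the lever); it trips the lever at about 0.0045, so press it fully down. It springs out when let go
- trip_lever (a joint): lever angle in rad: 0 up (leaning 0.26 beyond vertical to the box's +x, on a stop); grows as it falls to -x; 0.95 dropped (leaning 0.69 to -x). Past 0.26 it falls by its weight, below 0.26 it returns to the up stop. With the button out, a finger against the knob's -x side that follows its arc raises it with under 1 N; a level push that lets the knob rub up the finger takes several times more
- lever_knob (a point): centre of the black ball knob, 18 mm across, at the end of the 8 mm thick steel lever, 55 mm from the lever's axle; the axle runs along the box's y at x 0, y -26 mm, 36 mm above the bench. The knob's centre is 89 mm above the bench and 14 mm to +x of the axle when up, 78 mm above the bench and 35 mm to -x of it when dropped
- holder: grey holder block fixed to the bench, 170 mm along x (from -55 to +115 mm), 120 mm along y, top face 46 mm above the bench; origin on its underside below the middle of the cassette's slot, z up. The slot is 62 x 52 mm at the top, its floor 12 mm above the bench. Behind the slot (x +67 to +103 mm) a smooth white blank module without catches, 60 mm along y, top 68 mm above the bench, is part of the holder and stays
- cassette: white surge-protection cassette, loose, 60 mm along its x, 30 mm along its y, 66 mm tall, about 0.12 kg, with a black catch on each of its +y and -y sides; origin centre of its underside, z up. It sits upright in the slot with its origin 12 mm above the bench and its axes along the holder's. Barbs at the foot of the catches lock it under the slot's edges unless both catches are pressed in; then it draws straight up (clear of the holder after 34 mm)
- catch_a (a joint): travel in m of the catch on the cassette's +y side: 0 sprung out, 0.005 pressed fully in (towards the cassette); unlocks from about 0.004. Spring 2.3 N at first, 4.5 N fully in. It springs out when let go
- catch_b (a joint): the same for the catch on the cassette's -y side
- catch_a_grip (a point): point on the outer face of the +y catch, 58 mm above the cassette's underside (70 mm above the bench when seated). The flat face is 26 mm wide along x and can be gripped from 36 to 70 mm above the cassette's underside. The outer faces are 48 mm apart with the catches out, 38 mm pressed in; nothing stands beside them above the holder's top
- catch_b_grip (a point): the same point on the -y catch
- tube_rack: green 12-hole tube rack, 90 x 130 x 30 mm high, loose; origin centre of its underside
- wash_bottle: clear bottle, 60 mm across, 150 mm tall, loose; origin centre of its underside
- reagent_jar: small amber jar, 40 mm across, 55 mm tall, loose; origin centre of its underside
- tip_box: clear box with blue rim, 120 x 85 x 55 mm high, loose; origin centre of its underside
- pipette: hand pipette lying flat, about 245 mm long, 40 mm wide, 24 mm high, loose; origin on its underside near the middle of its grip, x along it towards the thin end

How it is judged:
On the way, in this order (a step that is already met when the one before it is completed fails the run):
1. the test button is pressed while the lever is still up (value of joint test_button above 0.0035 m and value of joint trip_lever below 0.5 rad).
2. the lever has dropped (value of joint trip_lever above 0.8 rad), for 0.1 s.
3. the lever is back up and the button out (value of joint trip_lever below 0.08 rad and value of joint test_button below 0.0015 m), for 0.2 s.
4. both catches are pressed in by the fingers with the cassette still seated (value of joint each of catch_a, catch_b above 0.0035 m and z of cassette in the frame of holder below 0.025 m and contact force between the fingers and cassette above 1 N), for 0.05 s.
At the end, for the whole second after the job is handed in: The cassette is held still (under 30 mm/s) and upright within 0.35 rad, at least 95 mm above where it sat, by fingers that keep both catches pressed in by over 3 mm, touching the holder nowhere; the trip lever is up (within 0.08 rad) and the test button out (within 1.5 mm) (all of step 3 and z of cassette in the frame of holder above 0.107 m and value of joint each of catch_a, catch_b above 0.003 m and contact force between the fingers and cassette above 1 N and contact force between cassette and holder below 0.1 N and angle between cassette's own z axis and vertical below 0.35 rad and linear speed of cassette below 0.03 m/s); the arm keeps its last pose, push and grip.
It fails at once if the tube rack is moved by more than 30 mm or tipped over (distance of tube_rack from where it was at the start of the episode above 0.03 m or angle between tube_rack's own z axis and vertical above 0.5 rad).
It fails at once if the wash bottle is moved by more than 30 mm or tipped over (distance of wash_bottle from where it was at the start of the episode above 0.03 m or angle between wash_bottle's own z axis and vertical above 0.5 rad).
It fails at once if the reagent jar is moved by more than 30 mm or tipped over (distance of reagent_jar from where it was at the start of the episode above 0.03 m or angle between reagent_jar's own z axis and vertical above 0.5 rad).
It fails at once if the tip box is moved by more than 30 mm or tipped over (distance of tip_box from where it was at the start of the episode above 0.03 m or angle between tip_box's own z axis and vertical above 0.5 rad).
It fails at once if the pipette is moved by more than 30 mm or tipped over (distance of pipette from where it was at the start of the episode above 0.03 m or angle between pipette's own z axis and vertical above 0.5 rad).
It also fails if it takes over 54 s, if anything falls off the work surface, if the arm or the gripper's body presses on something with over 40 N, if the wrist force passes 120 N, or if a joint passes its speed limit or range.

## Working session

There is one attempt and no reset: what is moved stays moved. The work goes in short steps, each a Python script; the robot and the scene stay as the last script left them, time stands still between calls to the robot, and variables do not carry over. Pictures are saved under pics/ and viewed, about 8 in all and at most 12, crops included, and the job is handed in when it is done.

```bash
ls; mkdir -p pics
python3 - <<'E'
from cell import manip, cams
import cv2, numpy as np, pickle
s=manip.state(); print(s['clock'],s['tool_pos'],s['tcp_rot'],s['gripper_width'])
for n in ('scene','top'):
    c=cams.capture(n); pickle.dump(c,open(f'pics/{n}.pkl','wb')); cv2.imwrite(f'pics/{n}.png',c['image'])
    print(n,c['position'],c['orientation'],c['intrinsics'].tolist(),c['k1'])
E
```

```text
pics
0.0 [ 0.3010446  -0.60334922  0.2374023 ] [ 1.96438483  0.46515712 -1.96529924] 0.08809677029984053
scene [ 1.38695108 -0.48646727  1.03203181] [-2.09290671 -1.2276692   0.47336144] [[546.5905349818391, 0.0, 282.0056502321874], [0.0, 546.5905349818391, 204.33929722648466], [0.0, 0.0, 1.0]] 0.06676392441009651
top [ 0.40610026 -0.0040511   1.44891654] [-2.14115018  2.16724259 -0.1361001 ] [[450.682436935906, 0.0, 284.94671739979583], [0.0, 450.682436935906, 208.99478962960717], [0.0, 0.0, 1.0]] -0.0753892434623158
```

View pics/top.png

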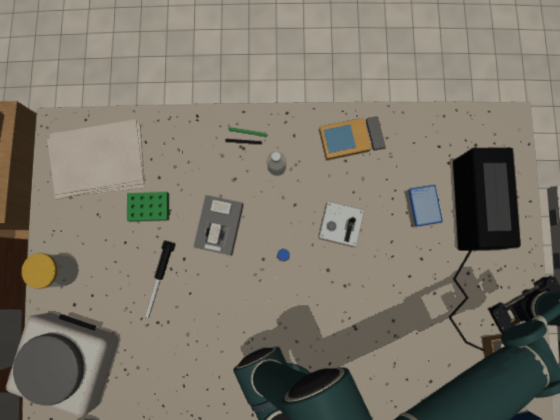

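View pics/scene.png

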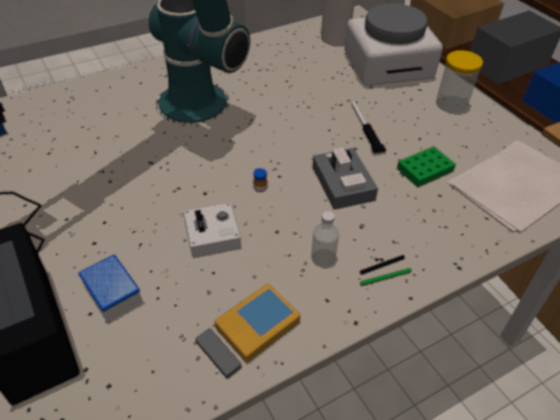

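The top view shows the trip box near (341,224) with its button at (331,226) and lever at (350,230). The holder is near (218,225), with the cassette at (214,233) and the blank module at (220,207). I'll locate them coarsely, then refine with the wrist camera.

```bash
cat > h.py <<'E'
import numpy as np, cv2
from scipy.spatial.transform import Rotation as R
def campose(c, s=None):
    if 'position' in c: return R.from_rotvec(c['orientation']).as_matrix(), np.array(c['position'])
    M=R.from_rotvec(s['tcp_rot']).as_matrix(); T=np.array(c['T_tool_cam'])
    return M@T[:3,:3], M@T[:3,3]+s['tool_pos']
def rays(c,px):
    d=np.array([c['k1'],0,0,0,0],float)
    u=cv2.undistortPoints(np.array(px,float).reshape(-1,1,2),c['intrinsics'],d).reshape(-1,2)
    return np.c_[u,np.ones(len(u))]
def on_plane(c,px,z,s=None):
    M,t=campose(c,s); D=rays(c,px)@M.T
    return t+D*((z-t[2])/D[:,2])[:,None]
def cloud(c,s=None):
    M,t=campose(c,s); h,w=c['z_map'].shape
    px=np.stack(np.meshgrid(np.arange(w),np.arange(h)),-1).reshape(-1,2)
    P=(rays(c,px)*c['z_map'].reshape(-1,1))@M.T+t
    P[c['z_map'].reshape(-1)==0]=np.nan
    return P.reshape(h,w,3)
def down(yaw):  # tool x down, jaw axis (tool y) at yaw from world x
    x=np.array([0,0,-1.]); y=np.array([np.cos(yaw),np.sin(yaw),0]); return R.from_matrix(np.c_[x,y,np.cross(x,y)]).as_rotvec()
E
python3 - <<'E'
import pickle; from h import *
from cell import inverse_kinematics
c=pickle.load(open('pics/top.pkl','rb')); P=cloud(c)
for n,px in dict(bench=(300,300),box=(341,212),holder=(230,240),blank=(220,207),cass=(214,232),button=(331,226)).items():
    print(n,P[px[1],px[0]].round(3))
z=P[...,2]
for n,(x0,y0,x1,y1),lo in (('box',(310,190,375,260),.025),('holder',(180,180,255,270),.025)):
    m=np.zeros(z.shape,np.uint8); m[y0:y1,x0:x1]=(z[y0:y1,x0:x1]>lo)
    cn=max(cv2.findContours(m,0,2)[0],key=cv2.contourArea)
    r=on_plane(c,cv2.boxPoints(cv2.minAreaRect(cn)),.045); print(n,r.round(3).tolist(),r.mean(0).round(3),np.linalg.norm(np.diff(r,axis=0),axis=1).round(3))
E
```

```text
bench [ 0.301 -0.047 -0.002]
box [ 0.575 -0.178  0.048]
holder [0.492 0.17  0.047]
blank [0.593 0.198 0.07 ]
cass [0.515 0.215 0.077]
button [ 0.531 -0.145  0.056]
box [[0.495, -0.103, 0.045], [0.613, -0.133, 0.045], [0.584, -0.251, 0.045], [0.467, -0.22, 0.045]] [ 0.54  -0.176  0.045] [0.122 0.122 0.121]
holder [[0.472, 0.286, 0.045], [0.637, 0.253, 0.045], [0.61, 0.131, 0.045], [0.446, 0.165, 0.045]] [0.541 0.209 0.045] [0.169 0.125 0.168]
```

Run:
```python
import pickle; from h import *
from cell import manip, cams, inverse_kinematics
for n,p,yw in (('box',(.54,-.176,.27),-.249),('hold',(.52,.21,.27),-.197)):
    q0=np.array(manip.state()['joint_pos']); best=None
    for k in (1,-1):
        q=inverse_kinematics(p,down(yw+k*np.pi/2))
        if q is not None:
            print(n,k,np.round(q,2)); d=abs(np.array(q)-q0).max()
            if best is None or d<best[0]: best=(d,k)
    manip.move_pose(p,down(yw+best[1]*np.pi/2)); manip.dwell(.2)
    s=manip.state(); c=cams.capture('wrist'); pickle.dump((c,s),open(f'pics/w_{n}.pkl','wb')); cv2.imwrite(f'pics/w_{n}.png',c['image'])
    print(best,s['clock'],s['tool_pos'].round(4),s['contact_force'].round(2))
print(c['T_tool_cam'].round(3))
a,b=[cv2.imread(f'pics/w_{n}.png') for n in('box','hold')]
cv2.imwrite('pics/w2.png',cv2.resize(np.vstack([a,b]),None,fx=.7,fy=.7))
```

```text
box 1 [-0.36  0.04  1.8   0.    1.3  -1.68]
box -1 [-0.36  0.04  1.8   0.    1.3   1.46]
(np.float64(1.4977182023775777), -1) 2.0833 [ 0.5398 -0.1767  0.2699] [-0.36  1.07  0.45]
hold 1 [ 0.34  0.03  1.81 -0.    1.3  -1.03]
hold -1 [0.34 0.03 1.81 0.   1.3  2.11]
(np.float64(0.6994597601392909), -1) 3.775 [0.5205 0.209  0.27  ] [-0.36 -0.33  0.34]
[[-0.001 -0.268  0.963 -0.145]
 [ 1.     0.001  0.001  0.   ]
 [-0.001  0.963  0.268 -0.069]
 [ 0.     0.     0.     1.   ]]
```

View pics/w2.png

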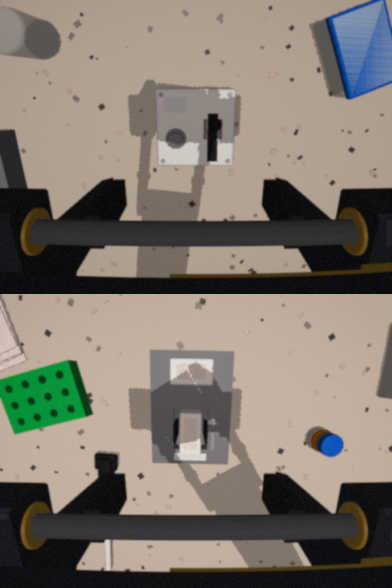

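Top half: the trip box spans about (157–238, 90–165), with the button at (176,138) and the lever knob near (212,122). Bottom half: the holder spans (151–234, 350–463), with the cassette and its black catches near (190,432). All are in view, so I'll refine them using depth.

Run:
```python
import pickle; from h import *
def rect(c,s,m,z,n):
    m=m.astype(np.uint8); cn=max(cv2.findContours(m,0,2)[0],key=cv2.contourArea).reshape(-1,2)
    w=on_plane(c,cn,z,s)[:,:2].astype(np.float32)*1000
    r=cv2.minAreaRect(w); print(n,np.array(r[0]).round(1),np.array(r[1]).round(1),'ang',round(r[2],2),'rad',round(np.radians(r[2]),3)); return r
for n,th in (('box',.03),('hold',.03)):
    c,s=pickle.load(open(f'pics/w_{n}.pkl','rb')); P=cloud(c,s); z=P[...,2]
    m=np.zeros(z.shape,bool); m[100:245,200:350]=(z>th)[100:245,200:350]
    if n=='hold': m[:]=0; m[70:250,205:345]=(z>th)[70:250,205:345]
    zz=z[m]; print(n,'heights',np.histogram(zz,bins=np.arange(.03,.12,.005)), np.nanmedian(z[260:262,:]), 'bench',np.nanmedian(z[10:60,200:300]))
    if n=='box':
        rect(c,s,m&(z<.052),.045,'box')
        b=m&(z>.0515)&(z<.06); b[:,285:]=0; rect(c,s,b,.055,'button')
        k=m&(z>.085); rect(c,s,k,.09,'knob'); print(P[k].mean(0), np.nanmax(z[m]))
    else:
        rect(c,s,m&(z<.056),.046,'holder')
        b=m&(z>.058); l,nn,_=0,0,0
        k,lab,st,ce=cv2.connectedComponentsWithStats(b.astype(np.uint8))
        for i in range(1,k):
            if st[i,4]>100: mz=np.median(z[lab==i]); print(st[i],mz); rect(c,s,lab==i,mz,'part')
    print()
```

```text
box heights (array([  29,   12, 8038, 3487,  444,   51,    0,    0,    0,    0,    0,
         13,  128,  149,    0,    0,    0]), array([0.03 , 0.035, 0.04 , 0.045, 0.05 , 0.055, 0.06 , 0.065, 0.07 ,
       0.075, 0.08 , 0.085, 0.09 , 0.095, 0.1  , 0.105, 0.11 , 0.115])) -0.0002651496360913108 bench -0.00042245857897582617
box [ 539.7 -179.7] [118.8 119.3] ang 75.72 rad 1.322
button [ 532.2 -147.1] [20.  21.2] ang 30.58 rad 0.534
knob [ 546.  -208.1] [17.3 17. ] ang 31.42 rad 0.548
[ 0.5468069 -0.2077822  0.0946002] 0.0982812066411245

hold heights (array([  38,   66, 3425, 9825,   54,   36,   97, 2391,   52, 1845,  237,
          0,    0,    0,    0,    0,    0]), array([0.03 , 0.035, 0.04 , 0.045, 0.05 , 0.055, 0.06 , 0.065, 0.07 ,
       0.075, 0.08 , 0.085, 0.09 , 0.095, 0.1  , 0.105, 0.11 , 0.115])) -0.00037634881896553285 bench -0.00039378600443129574
holder [540.  209.1] [120.4 170.5] ang 77.75 rad 1.357
[ 242   91   64   40 2409] 0.06763655771436694
part [593.6 197.1] [59.8 35.3] ang 77.37 rad 1.35
[ 257  167   31   63 1884] 0.07759467176694956
part [512.1 215. ] [29.4 62.2] ang 77.84 rad 1.359
[247 184   6  30 171] 0.08115255974988334
part [517.3 236.1] [ 4.9 28.9] ang 77.41 rad 1.351
[292 185   6  30 166] 0.08089873567457787
part [507.7 193.6] [ 4.9 28.9] ang 79.33 rad 1.385
```

The measurements agree with the given geometry: box, button and knob to within 1 mm, and holder, blank and cassette to within about 1.5 mm. Next I press the button.

```bash
cat >> h.py <<'E'
BX=np.array([.5395,-.1795]); BY=-.249; HO=np.array([.5117,.2151]); HY=-.2138
def loc(o,yaw,x,y,z):
    c,s=np.cos(yaw),np.sin(yaw); return np.array([o[0]+x*c-y*s,o[1]+x*s+y*c,z])
E
python3 - <<'E'
import pickle; from h import *
from cell import manip, cams
rot=down(BY-np.pi/2)
manip.set_gripper(0.0,20)
manip.move_pose(loc(BX,BY,-15,30,0)*[0,0,1]+loc(BX,BY,-.015,.03,.10),rot)
manip.move_linear(loc(BX,BY,-.015,.03,.062),rate=.1); manip.dwell(.2)
s=manip.state(); f0=s['contact_force'][2]; print(s['clock'],s['tool_pos'].round(4),f0,s['gripper_width'])
for z in np.arange(.058,.0445,-.001):
    manip.move_linear(loc(BX,BY,-.015,.03,z),rate=.03); manip.dwell(.05)
    s=manip.state(); f=s['contact_force'][2]-f0; print(z.round(4),s['tool_pos'][2].round(4),f.round(2))
    if f>9: break
manip.dwell(.3)
manip.move_linear(loc(BX,BY,-.015,.03,.12),rate=.1)
manip.move_linear(loc(BX,BY,0,0,.27),rate=.2); manip.dwell(.1)
s=manip.state(); c=cams.capture('wrist'); pickle.dump((c,s),open('pics/w_b2.pkl','wb')); cv2.imwrite('pics/w_b2.png',c['image'][80:300,150:400])
P=cloud(c,s); z=P[...,2]; m=np.zeros(z.shape,bool); m[100:255,200:350]=1; k=m&(z>.07)&(z<.12)
d=P[k]-[*BX,0]; cc,ss=np.cos(BY),np.sin(BY); print(s['clock'],'knob local',np.c_[d[:,0]*cc+d[:,1]*ss,-d[:,0]*ss+d[:,1]*cc,d[:,2]].mean(0),d[:,2].max(),k.sum())
E
```

```text
7.325 [ 0.5331 -0.1469  0.0628] -0.516055042452462 0.0006095803579842919
0.058 0.0579 0.99
0.057 0.057 0.67
0.056 0.056 0.65
0.055 0.0552 1.62
0.054 0.0542 2.37
0.053 0.0531 2.5
0.052 0.0521 2.77
0.051 0.0511 3.04
0.05 0.0501 3.19
0.049 0.0494 6.12
0.048 0.0493 11.96
12.8417 knob local [-0.03357365 -0.02567533  0.08253167] 0.08756214349425318 281
```

View pics/w_b2.png

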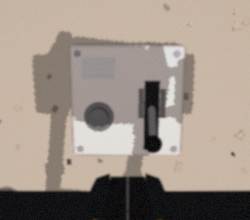

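The lever has dropped: the knob shows at (152,145) in the crop, local (-34,-26) mm as specified, and the button is out again. Now I raise the lever along its arc.

Run:
```python
import pickle; from h import *
from cell import manip, cams
rot=down(BY-np.pi/2)
def tp(a,off):  # lever angle a -> TCP, off = gap behind knob centre
    ph=.26-a; return loc(BX,BY,.055*np.sin(ph)-off,-.026,.036+.055*np.cos(ph)-.010)
manip.move_linear(loc(BX,BY,-.070,-.026,.13),rate=.2)
manip.move_linear(tp(.95,.033),rate=.1); manip.dwell(.1)
f0=manip.state()['contact_force']; u=np.array([np.cos(BY),np.sin(BY)])
manip.move_linear(tp(.95,.0185),rate=.05)
for a in np.linspace(.88,.05,13):
    manip.move_linear(tp(a,.0175),rate=.05)
    s=manip.state(); f=s['contact_force']-f0; print(round(a,2),(f[:2]@u).round(2),f[2].round(2))
    if abs(f[:2]@u)>8: break
manip.dwell(.2)
manip.move_linear(tp(.05,.0175)-[.04*u[0],.04*u[1],0],rate=.1)
manip.move_linear(loc(BX,BY,-.03,0,.27),rate=.2); manip.dwell(.1)
s=manip.state(); c=cams.capture('wrist'); pickle.dump((c,s),open('pics/w_b3.pkl','wb')); cv2.imwrite('pics/w_b3.png',c['image'][50:300,150:400])
P=cloud(c,s); z=P[...,2]; m=np.zeros(z.shape,bool); m[70:250,200:350]=1; k=m&(z>.07)&(z<.12)
d=P[k]-[*BX,0]; cc,ss=np.cos(BY),np.sin(BY); print(s['clock'],'knob local',np.c_[d[:,0]*cc+d[:,1]*ss,-d[:,0]*ss+d[:,1]*cc,d[:,2]].mean(0),d[:,2].max(),k.sum())
```

```text
0.88 0.49 -1.33
0.81 0.02 -0.19
0.74 0.49 -0.98
0.67 0.31 1.19
0.6 0.63 0.08
0.53 -0.55 0.08
0.46 0.91 -0.26
0.4 0.08 0.99
0.33 0.03 0.3
0.26 -0.12 -0.21
0.19 -0.38 -0.44
0.12 -0.28 0.48
0.05 0.49 -0.57
20.3583 knob local [ 0.01378898 -0.02565003  0.09461148] 0.09879642525042126 316
```

View pics/w_b3.png

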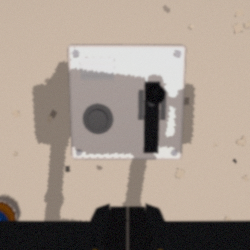

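The lever stays up: the knob is at (155,95) in the crop, local (13.8,-25.7) mm against the specified (14,-26), and the button is out. Next is the cassette.

Run:
```python
import pickle; from h import *
from cell import manip, cams
rot=down(HY-np.pi/2)
manip.move_pose([*HO,.20],rot)
manip.set_gripper(.085,25)
manip.move_linear([*HO,.10],rate=.15); manip.move_linear([*HO,.053],rate=.05); manip.dwell(.2)
s=manip.state(); f0=s['contact_force']; print(s['clock'],s['tool_pos'].round(4),f0.round(2))
manip.set_gripper(.030,25); manip.dwell(.3)
s=manip.state(); print(s['clock'],s['gripper_width'],(s['contact_force']-f0).round(2))
if .034<s['gripper_width']<.0405:
    for z in np.arange(.058,.108,.01):
        manip.move_linear([*HO,z],rate=.05); s=manip.state(); df=s['contact_force']-f0; print(z.round(3),s['tool_pos'][2].round(4),df.round(2),s['gripper_width'])
        if df[2]<-12: print('stuck'); break
    else:
        manip.move_linear([*HO,.19],rate=.08); manip.dwell(.5)
s=manip.state(); print(s['clock'],s['tool_pos'].round(4),s['gripper_width'],(s['contact_force']-f0).round(2))
w=cams.capture('wrist'); c=cams.capture('scene'); pickle.dump((c,s,w),open('pics/end.pkl','wb'))
cv2.imwrite('pics/end.png',np.vstack([c['image'][50:350,150:500],cv2.resize(w['image'],(350,263))]))
```

```text
25.2667 [0.512  0.2152 0.0534] [-0.08  0.61  0.72]
26.3833 0.0356806385260522 [-1.62  0.22  4.69]
0.058 0.0579 [ 0.12  1.37 -0.69] 0.03517420977705849
0.068 0.0684 [ 0.49 -1.23 -1.46] 0.03549710837765965
0.078 0.0786 [ 0.17 -0.23 -0.93] 0.03512596649890351
0.088 0.0886 [ 0.09  0.53 -1.6 ] 0.03550017551549608
0.098 0.0986 [-0.62  0.54 -1.75] 0.03480945232015716
29.8333 [0.5117 0.2151 0.19  ] 0.035390778345236205 [ 0.64 -0.96 -2.22]
```

View pics/end.png

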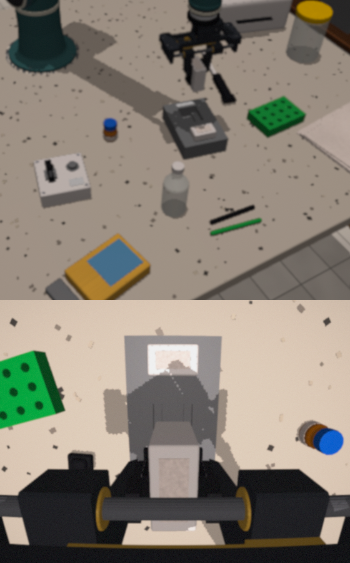

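The scene view shows the cassette hanging in the gripper at (198,78), clear of the empty slot, with the lever up at (50,170). I'll check its height and tilt from the saved depth, and hand in if they're right.

Run:
```python
import pickle; from h import *
from cell import manip, order
c,s,w=pickle.load(open('pics/end.pkl','rb')); P=cloud(w,s)
Q=P[195:265,245:315].reshape(-1,3); zt=np.nanmax(Q[:,2]); T=Q[(Q[:,2]>.205)&(Q[:,2]<.225)]
A=np.c_[T[:,:2],np.ones(len(T))]; k=np.linalg.lstsq(A,T[:,2],rcond=None)[0]
tilt=np.hypot(k[0],k[1]); h=np.median(T[:,2]); print('top z',h,'n',len(T),'tilt',tilt)
s=manip.state(); print(s['clock'],s['gripper_width'],s['tool_pos'])
if len(T)>200 and abs(h-.215)<.006 and tilt<.2: order.close_job(); print('closed')
```

```text
top z 0.21394431961167032 n 2808 tilt 0.28950734790381677
29.9333 0.03515217660904133 [0.5117174  0.21512358 0.19003405]
```

Run:
```python
import pickle; from h import *
c,s,w=pickle.load(open('pics/end.pkl','rb')); P=cloud(w,s)
print('col profile (row, P) at col 280:'); 
for r in range(185,375,8): print(r,P[r,280].round(4))
d=P-[*HO,0]; cc,ss=np.cos(HY),np.sin(HY); X=d[...,0]*cc+d[...,1]*ss; Y=-d[...,0]*ss+d[...,1]*cc; Z=P[...,2]
cv2.imwrite('pics/e2.png',cv2.resize(w['image'][170:380,180:380],None,fx=2.5,fy=2.5))
for x0 in np.arange(-.04,.04,.008):
    m=(abs(Y)<.012)&(X>x0)&(X<x0+.008)&(Z>.18)&(Z<.24); print(x0.round(3),m.sum(),np.median(Z[m]).round(4) if m.any() else '', [np.median(Z[m&(Y>a)&(Y<a+.008)]).round(4) for a in(-.012,-.004,.004)])
```

```text
col profile (row, P) at col 280:
185 [0.518  0.2103 0.0126]
193 [0.5105 0.2119 0.0123]
201 [0.5393 0.2071 0.1668]
209 [0.539  0.2072 0.1811]
217 [0.5391 0.2073 0.1943]
225 [0.5392 0.2074 0.206 ]
233 [0.5387 0.2076 0.2138]
241 [0.5358 0.2082 0.2141]
249 [0.5324 0.2089 0.2133]
257 [0.5295 0.2095 0.2138]
265 [0.5269 0.2101 0.2148]
273 [0.5238 0.2108 0.215 ]
281 [0.5204 0.2115 0.2146]
289 [0.5172 0.2122 0.2146]
297 [0.5139 0.2129 0.2146]
305 [0.5103 0.2136 0.2143]
313 [0.5074 0.2143 0.215 ]
321 [0.5371 0.2084 0.2684]
329 [0.5359 0.2086 0.2695]
337 [0.535  0.2088 0.2711]
345 [0.5336 0.2091 0.2719]
353 [0.4893 0.2181 0.2148]
361 [0.4849 0.219  0.214 ]
369 [ 0.3078  0.255  -0.0012]
-0.04 0  [np.float64(nan), np.float64(nan), np.float64(nan)]
-0.032 793 0.2139 [np.float64(0.2138), np.float64(0.2139), np.float64(0.214)]
-0.024 178 0.2145 [np.float64(0.2144), np.float64(0.2145), np.float64(0.2145)]
-0.016 0  [np.float64(nan), np.float64(nan), np.float64(nan)]
-0.008 714 0.2144 [np.float64(0.2143), np.float64(0.2145), np.float64(0.2143)]
0.0 1194 0.2145 [np.float64(0.2144), np.float64(0.2146), np.float64(0.2144)]
0.008 1248 0.2144 [np.float64(0.2144), np.float64(0.2145), np.float64(0.2144)]
0.016 1352 0.2143 [np.float64(0.2142), np.float64(0.2144), np.float64(0.2143)]
0.024 2185 0.2083 [np.float64(0.2082), np.float64(0.2082), np.float64(0.2085)]
0.032 0  [np.float64(nan), np.float64(nan), np.float64(nan)]
  return _methods._mean(a, axis=axis, dtype=dtype,
  ret = ret.dtype.type(ret / rcount)
```

View pics/e2.png

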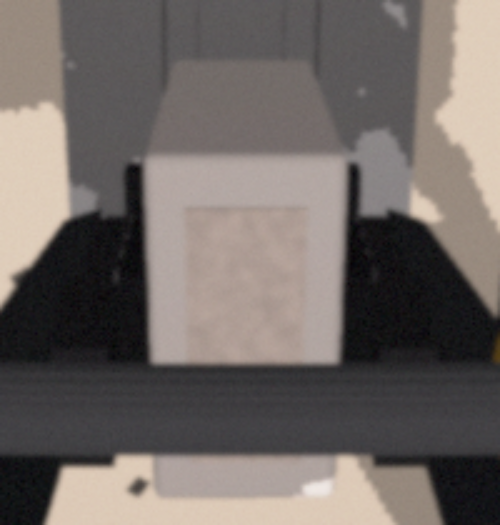

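The top face is level at 0.2144 ± 0.0005 m across its whole length and width. The 0.29 tilt came from side-face points that got into the fit. The picture shows the pads on both catches, with the cassette upright (its top face spans (145–345, 155–495)). I'm handing in.

```bash
python3 -c "
from cell import order, manip
print(manip.state()['gripper_width']); order.close_job()"
```

```text
0.03515217660904133
the job is handed in; nothing more can be done
```

The monthly check is done and handed in at about 30 s of the 54 s allowed; the hand-in reports no verdict.

- **Trip box:** I pressed the button until it bottomed, with the fingertip at 49.3 mm and about 12 N. The lever dropped, with its knob seen 34 mm to -x of the axle. I raised it along its arc with about 1 N or less on the finger. It stayed up, with the knob at 13.8 mm against the specified 14 mm, and the button looked out.
- **Cassette:** I pinched both catches with 25 N and drew the cassette straight up with no sign of snagging. It is held about 137 mm above its seat, clear of the holder. Its top face is level at z = 0.2144 m; the expected height was 0.215 m.
- **Other things on the bench:** They looked undisturbed in the last pictures. I did not measure their positions again.

**Checks that disagreed:**
- My first tilt check gave 0.29 rad, because points on the cassette's side face had got into the fit. A profile of the top face alone showed it level.
- The gripper reads 35 mm over the catches, where 38 mm was expected. I put this down to the pads giving way under the grip, but did not confirm it.
- The first top-camera estimate of the box was about 3.5 mm off the wrist camera's in y. I used the wrist value, which matched the button and knob positions.

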